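Roll the carrots onto the cutting line

TASK

Get the two lying carrot pieces ready for cutting: push them with the fingertips so that they roll across the board onto the marked line, until both lie at rest along the line with the line running lengthwise under their middles. Roll them only - do not pick them up or drag them - and leave the standing carrot stubs and everything else as they are.

Things in the scene. Friction and masses are not known exactly. Their poses are not given: they have to be found in the camera images.
- board: white plastic cutting board, 240 mm (x) by 400 mm (y), 18 mm thick, fixed to the table; origin at the centre of its underside, x points away from the robot
- line_mid (a point): middle of the dark marked line on the board's upper face (z = 18 mm above the table). The line is flat, 3 mm wide and 216 mm long with a short cross tick at each end; it runs along this frame's x (across the board's middle); y is across the line
- carrot_a: carrot piece lying on the board, a cylinder 71 mm long, 32 mm in diameter, 40 g, in the board's near half, 50 to 105 mm to either side of the line and within 0.1 rad of parallel to it. Rolls without slipping under a light finger on top (moving half as far as the finger) and stops in a few mm when let go. Origin: a point on its skin that turns with it (use the _center point); x is its axis
- carrot_a_center (a point): centre of the lying carrot carrot_a, on its axis, 16 mm above the board; turns as it rolls, x stays along the axis
- carrot_a_end1 (a point): point on the axis of carrot_a at one cut end, 35 mm from the centre
- carrot_a_end2 (a point): point on the axis of carrot_a at the other cut end, 35 mm from the centre
- carrot_b: carrot piece lying on the board, a cylinder 71 mm long, 32 mm in diameter, 40 g, in the board's far half, 50 to 105 mm to either side of the line and within 0.1 rad of parallel to it. Rolls without slipping under a light finger on top (moving half as far as the finger) and stops in a few mm when let go. Origin: a point on its skin that turns with it (use the _center point); x is its axis
- carrot_b_center (a point): centre of the lying carrot carrot_b, on its axis, 16 mm above the board; turns as it rolls, x stays along the axis
- carrot_b_end1 (a point): point on the axis of carrot_b at one cut end, 35 mm from the centre
- carrot_b_end2 (a point): point on the axis of carrot_b at the other cut end, 35 mm from the centre
- stub_a: carrot stub standing on its cut end on the board, 38 mm diameter, 45 mm tall, on the other side of the line from a lying carrot; leave it standing. Origin: centre of its underside.
- stub_b: carrot stub standing on its cut end on the board, 34 mm diameter, 38 mm tall, on the other side of the line from a lying carrot; leave it standing. Origin: centre of its underside.
- jar: white jar with a red cap, 72 mm diameter, 121 mm tall, standing left of the board; bystander; origin at the centre of its underside
- tape_roll: roll of brown packing tape lying flat, 104 mm diameter, 48 mm tall, right of the board; bystander; origin at the centre of its underside
- date_stamp: small hand stamp with a bulbous handle, 34x32 mm, 87 mm tall, standing at the right; bystander; origin at the centre of its underside
Not all that is in view belongs to the job. What is shaped like the carrot_b but pink is not meant.

How it is judged:
By the outcome, as a careful person would: the job done as asked, in the order asked, and still so for the second after the job is handed in, with the robot touching nothing.
It also fails if it takes over 67 s, if anything falls off the work surface, if the arm or the gripper's body presses on something with over 40 N, if the wrist force passes 120 N, or if a joint passes its speed limit or range.

ROBOT

A 6-joint arm with a two-finger parallel gripper is mounted at the origin on a cart in front of the work surface, level with it; the furniture and walls round the work are solid. World frame = base frame: x ahead of the robot, y to its left, z up, the work surface at z = 0. Lengths are in m, angles in rad, forces in N, time in s.
With the tool pointing down it reaches from about 0.35 to 0.975 m from the base axis. Payload 4.9 kg.
Tool frame: the origin (TCP) lies at the very end of the fingers, on their centre line; the grasp point (between the pads) lies 19 mm behind it (grasp_offset is the distance from the TCP to the grasp point, in m); x points along the fingers, y is the direction in which the jaws open and shut, and the axes are right-handed (so a half turn about x gives the same grasp; the last joint's range is limited). The gripper opens to 85 mm and grips with 20 to 120 N. Pads are 22 mm wide; open, the fingers measure 114 mm over their backs; the gripper's body (76 mm by 85 mm) begins 54 mm behind the grasp point. The pads swing forward as they close: fully open they stand 13 mm farther back than shut.
Start: joints at [1.039, 0.053, 1.613, -0, 1.476, -0.119], TCP at [0.251, 0.572, 0.231] pointing down, gripper open.
Joint ranges: [-3.01, 3.01], [-1.01, 2.22], [0.06, 2.58], [-1.02, 4.17], [0.09, 2.62], [-3.14, 3.14]. Speed limits (rad/s): [2.57, 2.57, 3.14, 3.14, 3.14, 3.14].

INTERFACE

Orientations are given as a rotation vector (axis times angle).
In Python, from station import get_obs, get_image, camera_model, finish_job, grasp_offset gives the robot as it stands.
- The arm moves only by the shell command python3 -m crank 'ROWS' [OPENING] [FORCE]. ROWS is JSON, a list that holds one entry, the list of rows, each a list of 4 numbers: the shift along the world's x, y, z in m, then the turn about the world's z in degrees. In form: [[[dx, dy, dz, turn], ...]]. A call has 1 to 5 rows; each row is the pose to reach, as a shift and turn from the pose commanded when the call began; what a row does not reach only later rows make up. A row lasts 1/12 s, in which the tool goes at most 41.7 mm and 7.16 degrees, less where a joint would pass 70% of its speed; a pose out of reach is approached as far as the arm can. A call with a gripper value outside its range is refused whole. OPENING is the opening, from 0 (shut) to 1 (fully open), set as the call begins (- or left out, the last holds). The fingers move at their own pace and stop on an object; FORCE is the grip in N (left out, the last holds). Time passes only in rows, so rows that repeat a pose let the fingers close. It gives the time, the measured TCP pose, the force and the opening at its end, in the units of the state.
- get_obs(): the state, without advancing time (a new reading comes with each control period).
- get_image(name): name is "scene" or "top"; returns (picture, depth): 480x640x3 uint8, red, green, blue; 480x640 float32, m along the optical axis (not along the pixel's ray), 0 where there is no reading.
- camera_model(name): a dict with "fx", "fy", "cx", "cy" (pixels), "xyz" and "attitude" of the camera in the world. Camera axes: x right, y down, z forward; pixel columns grow to the right and rows downward; lengths in m; the calibration is good to about 2 mm. A picture is of the moment at which its call begins. camera_model takes no time and is no camera call.
- finish_job(): hands the job in, once; it reports no verdict.
The state is a dict: "t": time; "q": joint angles; "dq": joint speeds; "effort": joint torques, N m; "tool_pos": TCP position; "tool_rot": TCP orientation; "contact_force": force on the tool from outside, world axes, zero at the start; "wrist_torque": the same for the moment, N m; "opening": finger opening in m.
Only numpy, scipy, OpenCV 4.12 (cv2) and the standard library are available. Lean on these libraries where they do the work, as an engineer would, in place of code of your own. Each camera call takes 0.05 s, during which the arm holds its last target.

## Working session

There is one attempt and no reset: what is moved stays moved. The work goes in short steps, Python scripts to look and compute and a shell command to move; the robot and the scene stay as the last step left them, time stands still between calls to the robot, and variables do not carry over. Pictures are saved under pics/ and viewed, and the job is handed in when it is done.

```bash
ls; mkdir -p pics; python3 - <<'E'
from station import *
import cv2
print(get_obs()); print(grasp_offset)
for n in("scene","top"):
    p,d=get_image(n); cv2.imwrite(f"pics/{n}0.png",p[:,:,::-1]); print(n,camera_model(n))
    import numpy as np; np.save(f"{n}0d.npy",d)
E
```

```text
pics
{'t': 0.0, 'q': array([ 1.03897901e+00,  5.33499374e-02,  1.61433080e+00,  1.97453563e-05,
        1.47600049e+00, -1.18987461e-01]), 'dq': array([-0.00126189, -0.00020816,  0.00080855, -0.00033215,  0.00109732,
       -0.0015032 ]), 'effort': array([ 1.83887758e-03, -3.93686271e+01, -3.70175743e+01,  1.94033910e-04,
        7.10450069e-03, -1.39820656e-05]), 'tool_pos': array([0.25041327, 0.57194466, 0.23004533]), 'tool_rot': array([ 0.3222922 ,  1.54711969, -0.32540929]), 'contact_force': array([-1.03297757, -0.28323897,  0.61805533]), 'wrist_torque': array([-0.01130504,  0.03100946,  0.00088833]), 'opening': 0.08553598354391076}
0.0187
scene {'fx': 603.8049984895715, 'fy': 603.8049984895715, 'cx': 312.6439325378604, 'cy': 247.2237203328244, 'xyz': array([-0.13824764, -1.1426258 ,  0.95922207]), 'attitude': array([-2.11665564,  0.57983614, -0.33486077])}
top {'fx': 538.89388535957, 'fy': 538.89388535957, 'cx': 318.95684696092735, 'cy': 235.2707599518332, 'xyz': array([-0.21258404, -0.43994622,  1.58802989]), 'attitude': array([-2.3032634 ,  1.39953983, -0.33967674])}
```

View pics/scene0.png

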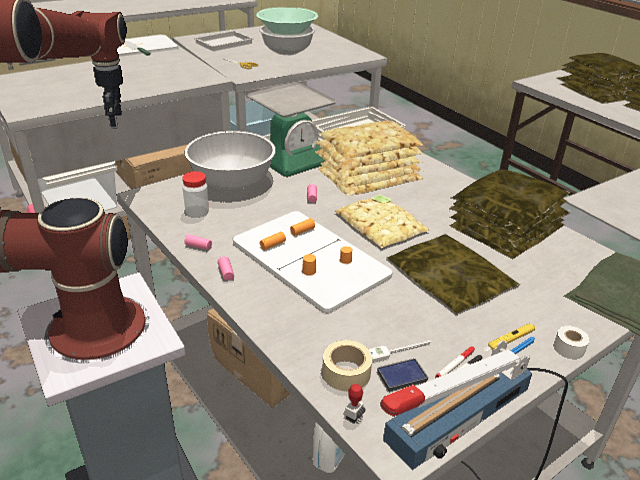

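View pics/top0.png

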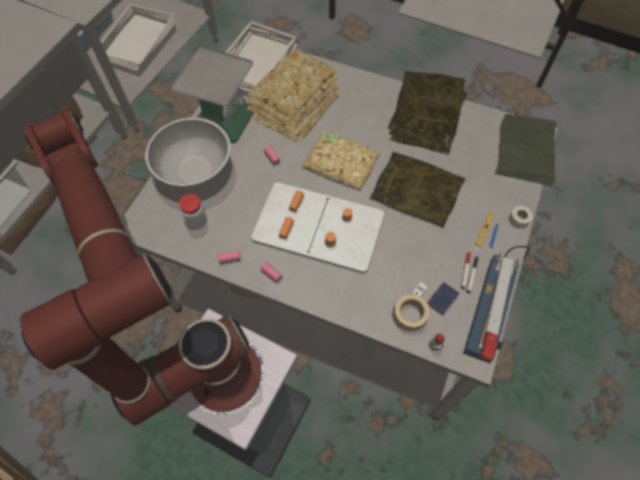

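The scene view shows the white board around (312,258). The two orange lying pieces are at (272,240), near, and (303,228), far. The stubs stand at (309,263) and (346,255). Possible mix-ups are the pink cylinders at (198,243), (226,268) and (312,194), which I exclude by colour, and the orange stubs, which I exclude because they stand. Next is a close crop to check this.

```bash
python3 - <<'E'
import cv2
a=cv2.imread("pics/scene0.png")[205:315,225:400]; cv2.imwrite("pics/s0c.png",cv2.resize(a,None,fx=4.5,fy=4.5,interpolation=cv2.INTER_CUBIC))
a=cv2.imread("pics/top0.png")[175:280,245:390]; cv2.imwrite("pics/t0c.png",cv2.resize(a,None,fx=5.5,fy=5.5,interpolation=cv2.INTER_CUBIC))
E
```

```text
(no output)
```

View pics/s0c.png

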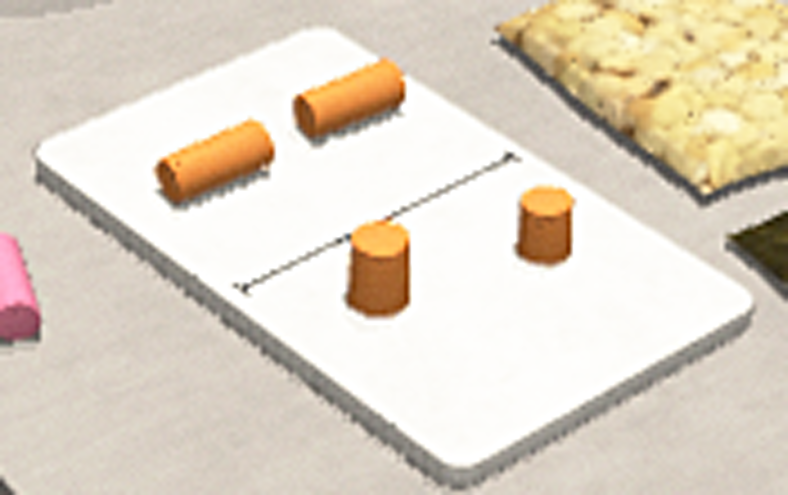

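View pics/t0c.png

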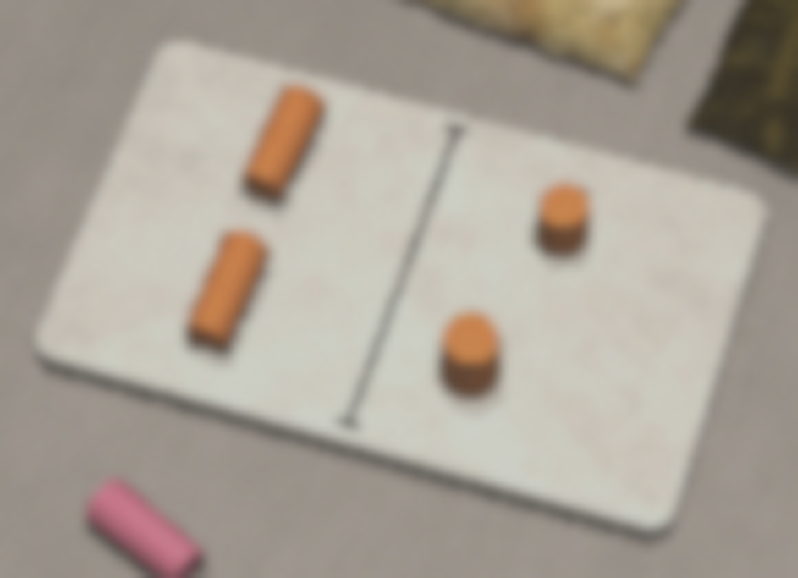

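```bash
cat > h.py <<'E'
import numpy as np,cv2
from scipy.spatial.transform import Rotation as R
from station import *
M={n:camera_model(n) for n in("scene","top")}
def ray(n,uv):
    m=M[n]; uv=np.atleast_2d(uv).astype(float)
    d=np.c_[(uv[:,0]-m['cx'])/m['fx'],(uv[:,1]-m['cy'])/m['fy'],np.ones(len(uv))]
    return m['xyz'],R.from_rotvec(m['attitude']).apply(d)
def plane(n,uv,z):
    o,d=ray(n,uv); return o+d*((z-o[2])/d[:,2])[:,None]
def tri(uv1,uv2):
    (o1,d1),(o2,d2)=ray('scene',uv1),ray('top',uv2); out=[]
    for a,b in zip(d1,d2):
        s=np.linalg.lstsq(np.c_[a,-b],o2-o1,rcond=None)[0]
        out.append(np.r_[(o1+a*s[0]+o2+b*s[1])/2, np.linalg.norm(o1+a*s[0]-o2-b*s[1])])
    return np.array(out)
def orange(img): # rgb
    h=cv2.cvtColor(img,cv2.COLOR_RGB2HSV)
    return ((h[...,0]>6)&(h[...,0]<18)&(h[...,1]>120)).astype(np.uint8)
def blobs(n,img,d,box):
    m=orange(img); k,l,s,c=cv2.connectedComponentsWithStats(m); res=[]
    x0,y0,x1,y1=box
    for i in range(1,k):
        if s[i,4]<40 or not(x0<c[i][0]<x1 and y0<c[i][1]<y1): continue
        v,u=np.where(l==i); dd=d[v,u]; ok=dd>0
        o,r=ray(n,np.c_[u,v]); P=o+r*dd[:,None]; P=P[ok]
        res.append((c[i],s[i,4],P,np.c_[u,v]))
    return res
BOX={'scene':(225,205,400,315),'top':(245,175,390,280)}
def carrots(n,img,d):
    for c,a,P,uv in blobs(n,img,d,BOX[n]):
        print(n,c.round(1),a,'zmax',np.percentile(P[:,2],95).round(4),'med',np.median(P,0).round(4))
        # plane at z=.034 : silhouette approx
        Q=plane(n,uv,.034)[:,:2]; (cx,cy),(w,h),ang=cv2.minAreaRect(Q.astype(np.float32)*1000)
        print('   sil z=.034 ctr',Q.mean(0).round(4),'rect',round(cx,1),round(cy,1),round(w,1),round(h,1),round(ang,1))
        e,V=np.linalg.eigh(np.cov(Q.T)); v=V[:,1]; v=v*np.sign(v[0]); print('   axis deg',np.degrees(np.arctan2(v[1],v[0])).round(2))
E
python3 - <<'E'
from h import *
s=[[278.8,269.0],[339.2,239.7]];t=[[308.3,251.9],[327.9,198.5]]
print(tri(s,t).round(4)); print(plane('scene',s,.018).round(4),plane('top',t,.018).round(4))
for n in M:
    img=cv2.imread(f"pics/{n}0.png")[:,:,::-1].copy(); carrots(n,img,np.load(f"{n}0d.npy"))
E
```

```text
[[ 0.4569 -0.0347  0.021   0.0025]
 [ 0.668   0.0016  0.0213  0.0032]]
[[ 0.4602 -0.0309  0.018 ]
 [ 0.6728  0.006   0.018 ]] [[ 0.4568 -0.0338  0.018 ]
 [ 0.6681  0.0028  0.018 ]]
scene [302.3 227.6] 191 zmax 0.0493 med [0.5975 0.0814 0.0399]
   sil z=.034 ctr [0.6021 0.0894] rect 605.5 93.8 90.5 44.7 7.2
   axis deg 11.09
scene [272.4 241.5] 204 zmax 0.0489 med [0.4909 0.0607 0.0407]
   sil z=.034 ctr [0.4951 0.0688] rect 497.2 70.9 83.1 43.5 1.4
   axis deg 10.07
scene [345.9 256.7] 131 zmax 0.0565 med [ 0.6238 -0.097   0.0397]
   sil z=.034 ctr [ 0.63   -0.0896] rect 630.4 -87.4 60.5 28.9 55.7
   axis deg 52.65
scene [308.8 266.8] 185 zmax 0.0634 med [ 0.5126 -0.0926  0.0438]
   sil z=.034 ctr [ 0.5219 -0.0795] rect 525.4 -72.2 78.4 33.2 58.5
   axis deg 59.74
top [296.4 199.9] 124 zmax 0.0518 med [0.6005 0.0863 0.0462]
   sil z=.034 ctr [0.6054 0.0909] rect 604.6 91.0 71.3 23.8 5.6
   axis deg 7.23
top [347.1 213.6] 58 zmax 0.0591 med [ 0.625  -0.09    0.0531]
   sil z=.034 ctr [ 0.6357 -0.0856] rect 635.8 -85.3 35.1 20.1 26.0
   axis deg 22.52
top [286.  226.9] 132 zmax 0.0541 med [0.4926 0.0671 0.0462]
   sil z=.034 ctr [0.4977 0.0711] rect 498.0 71.2 71.1 23.7 8.3
   axis deg 8.87
top [330.3 237.8] 77 zmax 0.0676 med [ 0.5155 -0.0844  0.0612]
   sil z=.034 ctr [ 0.5281 -0.0775] rect 525.6 -77.7 40.6 26.1 26.8
   axis deg 33.66
```

```bash
cat >> h.py <<'E'
from scipy.optimize import minimize
def proj(n,P):
    m=M[n]; q=R.from_rotvec(m['attitude']).inv().apply(P-m['xyz'])
    return np.c_[q[:,0]/q[:,2]*m['fx']+m['cx'],q[:,1]/q[:,2]*m['fy']+m['cy']]
def cyl(x,y,yaw,L=.071,r=.016,z=.034):
    u=np.array([np.cos(yaw),np.sin(yaw),0]);v=np.array([-u[1],u[0],0]);t=np.linspace(0,2*np.pi,40)
    ring=np.outer(np.cos(t),v)*r+np.outer(np.sin(t),[0,0,1])*r
    c=np.array([x,y,z]); return np.r_[c+u*L/2+ring,c-u*L/2+ring]
K=8
def softmask(img,n):
    x0,y0,x1,y1=BOX[n]
    c=img[y0:y1,x0:x1].astype(float); s=(c[...,0]-c[...,2])  # R-B : orange large, board ~0
    return np.clip(s/90,0,1)
def fit(img,n,p0):
    sm=softmask(img,n); x0,y0=BOX[n][:2]; h,w=sm.shape
    uv0=proj(n,cyl(*p0)); lo=(uv0.min(0)-6-[x0,y0]).astype(int).clip(0); hi=(uv0.max(0)+6-[x0,y0]).astype(int)
    def cost(q):
        p=[q[0]/100,q[1]/100,q[2]/10]
        uv=proj(n,cyl(*p))-[x0,y0]+.5
        m=np.zeros((h*K,w*K),np.uint8); hull=cv2.convexHull((uv*K*16).astype(np.int32))
        cv2.fillConvexPoly(m,hull,255,shift=4)
        m=cv2.resize(m,(w,h),interpolation=cv2.INTER_AREA)/255.
        if n=='top': m=cv2.GaussianBlur(m,(0,0),1.0)
        return ((m-sm)[lo[1]:hi[1],lo[0]:hi[0]]**2).sum()
    best=None
    for dy in(0,-.05,.05):
        r=minimize(cost,[p0[0]*100,p0[1]*100,(p0[2]+dy)*10],method='Nelder-Mead',options=dict(initial_simplex=None,xatol=.005,fatol=.005))
        if best is None or r.fun<best.fun: best=r
    return np.r_[best.x/[100,100,10],best.fun]
LINE={'scene':((.4602,-.0309),(.6728,.006)),'top':((.4568,-.0338),(.6681,.0028))}
def report(tag,guess):
    for n in M:
        img,d=get_image(n); cv2.imwrite(f"pics/{n}{tag}.png",img[:,:,::-1]); rep(n,img,guess)
def rep(n,img,guess):
    a,b=map(np.array,LINE[n]); mid=(a+b)/2; th=np.arctan2(*(b-a)[::-1]); u=np.array([np.cos(th),np.sin(th)]);v=np.array([-u[1],u[0]])
    for k,g in guess.items():
        f=fit(img,n,g); e=f[:2]-mid
        print(n,k,'xy',f[:2].round(4),'yawdeg',np.degrees(f[2]).round(2),'| line: along',(e@u*1000).round(1),'across',(e@v*1000).round(1),'dyaw',np.degrees(f[2]-th).round(2),'cost',f[3].round(1))
E
python3 - <<'E'
from h import *
# refine line by dark-pixel fit
for n in M:
    img=cv2.imread(f"pics/{n}0.png")[:,:,::-1].copy(); g=cv2.cvtColor(img,cv2.COLOR_RGB2GRAY).astype(float)
    a,b=[np.array(p) for p in LINE[n]]; nv=np.array([-(b-a)[1],(b-a)[0]])/np.linalg.norm(b-a); off=[];T=[]
    w=np.arange(-.012,.0121,.0005)
    for t in np.linspace(.04,.96,60):
        c=a+(b-a)*t; Q=c+np.outer(w,nv); uv=proj(n,np.c_[Q,np.full(len(w),.018)]).astype(np.float32)
        val=cv2.remap(g,uv[:,0].reshape(1,-1),uv[:,1].reshape(1,-1),cv2.INTER_LINEAR)[0]
        dk=np.clip(np.median(val)-val-15,0,None)
        if dk.sum()>20 and dk.max()<150: off.append((dk@w)/dk.sum());T.append(t)
    off=np.array(off);T=np.array(T); p=np.polyfit(T,off,1); r=off-np.polyval(p,T); k=abs(r)<2*np.median(abs(r))+2e-4; p=np.polyfit(T[k],off[k],1)
    A=a+nv*p[1];B=b+nv*(p[0]+p[1]); print(n,A.round(4),B.round(4),np.degrees(np.arctan2(*(B-A)[::-1])).round(2),np.linalg.norm(B-A),k.sum()); LINE[n]=(A,B)
    rep(n,img,{'a':(.4965,.07,.16),'b':(.604,.0905,.16)})
r=R.from_rotvec(get_obs()['tool_rot']).as_matrix(); print(r.round(3), 'jaw yaw',np.degrees(np.arctan2(r[1,1],r[0,1])))
E
```

```text
scene [ 0.4599 -0.0291] [0.6724 0.0084] 10.0 0.21577927527211693 47
scene a xy [0.4969 0.0739] yawdeg 9.35 | line: along -53.5 across 95.0 dyaw -0.65 cost 27.5
scene b xy [0.6046 0.0947] yawdeg 8.97 | line: along 56.1 across 96.8 dyaw -1.02 cost 43.6
top [ 0.4565 -0.032 ] [0.6678 0.0044] 9.78 0.2144464502425219 60
top a xy [0.499  0.0721] yawdeg 8.75 | line: along -47.6 across 95.4 dyaw -1.03 cost 23.8
top b xy [0.6058 0.0926] yawdeg 6.5 | line: along 61.0 across 97.4 dyaw -3.28 cost 26.3
[[-0.001  0.401  0.916]
 [-0.002  0.916 -0.401]
 [-1.    -0.002 -0.   ]] jaw yaw 66.3488759411768
```

Choice: carrot_a is the near lying orange piece at scene (272,241) and carrot_b the far one at (303,228). The crop confirms both are orange, lying and left of the line. They are 95 and 97 mm from the line. I'll roll them from on top in short strokes, moving over carrot a first with the jaw axis along the carrot.

```bash
python3 -m crank '[[[0.017,-0.034,0,-7],[0.034,-0.068,0,-14],[0.051,-0.102,0,-21],[0.068,-0.136,0,-28],[0.085,-0.170,0,-35]]]' 0.35 20
python3 -m crank '[[[0.017,-0.034,0,-7],[0.034,-0.068,0,-14],[0.051,-0.102,0,-21],[0.068,-0.136,0,-22],[0.085,-0.170,0,-22]]]'
```

```text
t: 0.52
tool_pos: [0.3358, 0.4008, 0.2307]
tool_rot: [0.801, 1.418, -0.802]
contact_force: [0.6, 0.2, 0.6]
opening: 0.0299
t: 0.93
tool_pos: [0.4209, 0.2307, 0.2309]
tool_rot: [1.088, 1.282, -1.089]
contact_force: [1.4, 0.8, -0.5]
opening: 0.0298
```

```bash
python3 -m crank '[[[0.019,-0.037,0,0],[0.038,-0.075,-0.02,0],[0.057,-0.112,-0.05,0],[0.076,-0.150,-0.08,0],[0.076,-0.150,-0.11,0]]]'
python3 -m crank '[[[0,0,-0.03,0],[0,0,-0.045,0],[0,0,-0.045,0]]]'
python3 - <<'E'
from h import *
o=get_obs(); r=R.from_rotvec(o['tool_rot']).as_matrix(); print(o['tool_pos'],np.degrees(np.arctan2(r[1,1],r[0,1])),r[:,0],o['contact_force'])
p,d=get_image("scene"); cv2.imwrite("pics/s1.png",cv2.resize(p[180:320,210:400,::-1],None,fx=4,fy=4,interpolation=cv2.INTER_CUBIC))
E
```

```text
t: 1.35
tool_pos: [0.4986, 0.0822, 0.13]
tool_rot: [1.093, 1.275, -1.086]
contact_force: [1.0, -0.5, -0.1]
opening: 0.0297
t: 1.6
tool_pos: [0.4913, 0.0846, 0.0775]
tool_rot: [1.085, 1.289, -1.096]
contact_force: [-0.7, 0.3, -0.6]
opening: 0.0299
[0.49133093 0.08455612 0.07752927] 9.278669214173425 [-1.03009648e-02 -1.76294806e-04 -9.99946928e-01] [-0.71373943  0.30205854 -0.57181793]
```

View pics/s1.png

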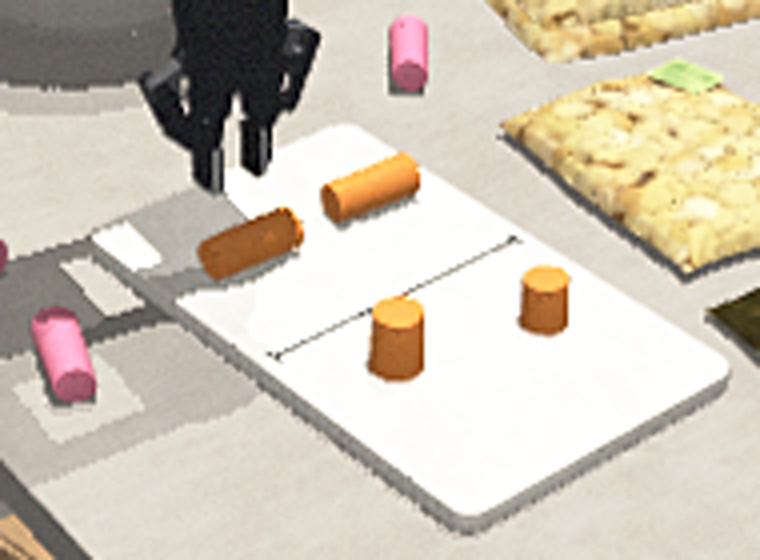

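The fingers hang above carrot a, with tips near crop (208,185) and (257,170), clear of everything. Now settle, then descend gently.

```bash
python3 -m crank '[[[0,0,0,0],[0,0,0,0]]]'; python3 -m crank '[[[0.0,0,-0.006,0],[0.0,0,-0.012,0],[0.0,0,-0.016,0],[0.0,0,-0.016,0]]]'
```

```text
t: 1.82
tool_pos: [0.4967, 0.0855, 0.085]
tool_rot: [1.089, 1.279, -1.085]
contact_force: [0.4, -0.9, 0.5]
opening: 0.0295
t: 2.15
tool_pos: [0.4945, 0.0853, 0.0659]
tool_rot: [1.087, 1.283, -1.089]
contact_force: [0.4, -0.9, 0.2]
opening: 0.0302
```

```bash
python3 -m crank '[[[0,0,0,0],[0,0,0,0],[0,0,0,0]]]'; python3 -m crank '[[[0,0,-0.003,0],[0,0,-0.003,0],[0,0,-0.003,0]]]'
```

```text
t: 2.4
tool_pos: [0.4955, 0.0852, 0.0672]
tool_rot: [1.088, 1.282, -1.088]
contact_force: [0.3, 0.8, -0.7]
opening: 0.0298
t: 2.65
tool_pos: [0.4952, 0.0852, 0.0638]
tool_rot: [1.088, 1.282, -1.089]
contact_force: [-0.6, 0.1, -0.0]
opening: 0.0298
```

```bash
python3 -m crank '[[[0.002,-0.005,-0.003,0],[0.002,-0.005,-0.006,0],[0.002,-0.005,-0.009,0],[0.002,-0.005,-0.011,0],[0.002,-0.005,-0.011,0]]]'; python3 -m crank '[[[0,0,0,0]]]';python3 -m crank '[[[0,0,-0.001,0],[0,0,-0.002,0],[0,0,-0.002,0]]]'
```

```text
t: 3.07
tool_pos: [0.4968, 0.0802, 0.0521]
tool_rot: [1.088, 1.283, -1.089]
contact_force: [-0.3, -0.3, -1.6]
opening: 0.0301
t: 3.15
tool_pos: [0.4971, 0.0803, 0.0526]
tool_rot: [1.088, 1.283, -1.089]
contact_force: [-0.5, 0.3, -0.5]
opening: 0.03
t: 3.4
tool_pos: [0.4973, 0.0803, 0.0509]
tool_rot: [1.088, 1.282, -1.088]
contact_force: [0.0, -0.4, -0.1]
opening: 0.0296
```

```bash
python3 -m crank '[[[0,0,-0.001,0],[0,0,-0.002,0],[0,0,-0.002,0]]]';python3 -m crank '[[[0,0,-0.001,0],[0,0,-0.002,0],[0,0,-0.002,0]]]'
```

```text
t: 3.65
tool_pos: [0.4976, 0.0803, 0.0494]
tool_rot: [1.088, 1.282, -1.088]
contact_force: [-1.4, -0.7, 0.5]
opening: 0.0297
t: 3.9
tool_pos: [0.4978, 0.0803, 0.049]
tool_rot: [1.088, 1.282, -1.089]
contact_force: [-7.4, 0.5, 12.8]
opening: 0.0297
```

```bash
python3 -m crank '[[[0,0,0.0007,0],[0,0,0.0007,0]]]'; python3 -m crank '[[[0.0008,-0.005,0.0005,0],[0.0016,-0.010,0.0005,0],[0.0024,-0.015,0.0005,0],[0.0031,-0.020,0.0005,0],[0.0031,-0.020,0.0005,0]]]'
```

```text
t: 4.07
tool_pos: [0.4977, 0.0803, 0.0491]
tool_rot: [1.088, 1.282, -1.088]
contact_force: [-4.2, 0.3, 9.2]
opening: 0.0298
t: 4.48
tool_pos: [0.5006, 0.0595, 0.0493]
tool_rot: [1.088, 1.282, -1.089]
contact_force: [-4.5, -1.4, 8.5]
opening: 0.0296
```

```bash
python3 -m crank '[[[0.0006,-0.004,0.0005,0],[0.0012,-0.008,0.0005,0],[0.0019,-0.012,0.0005,0],[0.0019,-0.012,0.0005,0],[0.0019,-0.012,0.0005,0]]]'; python3 -m crank '[[[0,0,0.01,0],[0,0,0.02,0],[-0.003,0.012,0.03,0],[-0.008,0.03,0.03,0],[-0.008,0.03,0.03,0]]]'; python3 - <<'E'
from h import *
for n in M:
    p,d=get_image(n); cv2.imwrite(f"pics/{n}2.png",cv2.resize(p[180:320,210:400,::-1],None,fx=4,fy=4,interpolation=cv2.INTER_CUBIC)); rep(n,p,{'a':(.501,.055,.16)})
E
```

```text
t: 4.9
tool_pos: [0.5023, 0.0478, 0.0493]
tool_rot: [1.088, 1.282, -1.089]
contact_force: [-4.1, -1.1, 7.2]
opening: 0.0297
t: 5.32
tool_pos: [0.4946, 0.0806, 0.0805]
tool_rot: [1.089, 1.282, -1.084]
contact_force: [0.3, 0.5, -0.1]
opening: 0.0297
scene a xy [0.4999 0.0583] yawdeg 8.95 | line: along -53.5 across 81.1 dyaw -0.9 cost 65.6
top a xy [0.5016 0.0544] yawdeg 9.91 | line: along -48.0 across 79.3 dyaw 0.08 cost 33.6
```

View pics/scene2.png

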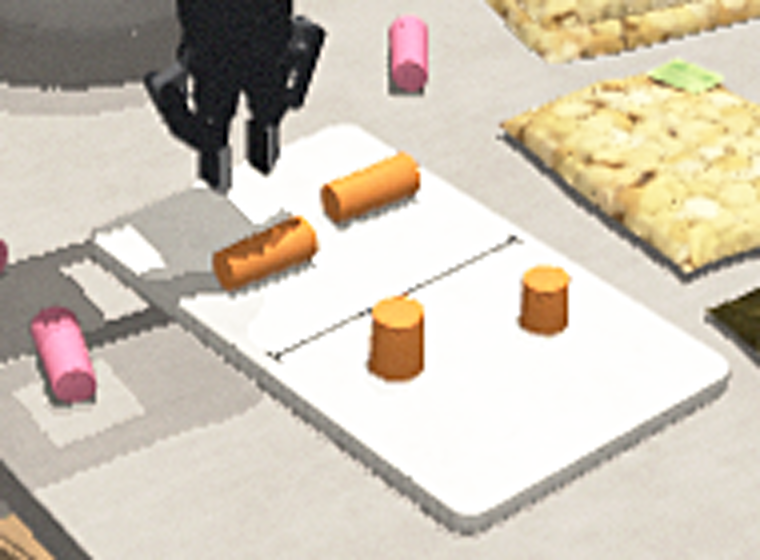

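View pics/top2.png

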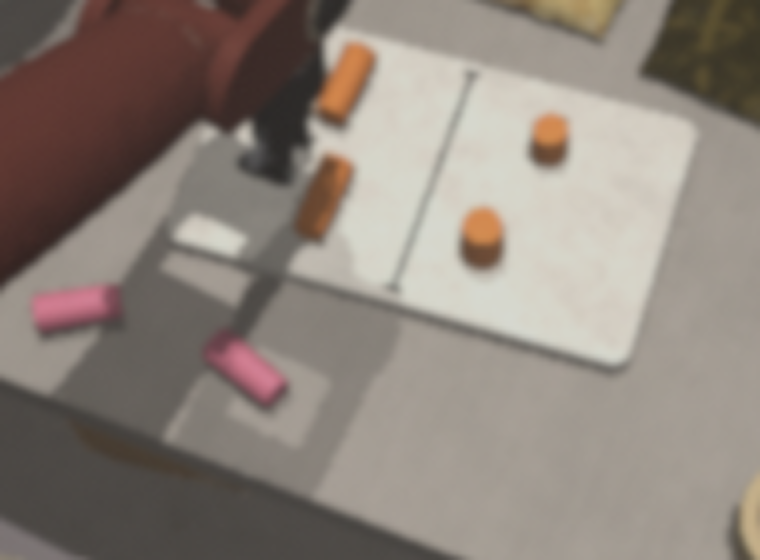

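The carrot rolled about 16 mm for 33 mm of finger travel, so it rolls without slipping, and it stayed straight. Now I'll repeat the strokes.

```bash
python3 -m crank '[[[0.004,-0.010,-0.012,0],[0.005,-0.015,-0.024,0],[0.005,-0.015,-0.029,0],[0.005,-0.015,-0.030,0],[0.005,-0.015,-0.030,0]]]';python3 -m crank '[[[0,0,-0.001,0],[0,0,-0.0015,0],[0,0,-0.0015,0]]]'
```

```text
t: 5.83
tool_pos: [0.4991, 0.062, 0.0492]
tool_rot: [1.087, 1.283, -1.092]
contact_force: [-6.4, -0.8, 13.0]
opening: 0.0297
t: 6.08
tool_pos: [0.4992, 0.062, 0.049]
tool_rot: [1.087, 1.284, -1.092]
contact_force: [-10.7, -1.4, 20.9]
opening: 0.0295
```

```bash
python3 -m crank '[[[0,0,0.002,0],[0.0008,-0.005,0.002,0],[0.0016,-0.010,0.002,0],[0.0024,-0.015,0.002,0],[0.0032,-0.020,0.002,0]]]';python3 -m crank '[[[0.0008,-0.005,0,0],[0.0016,-0.010,0,0],[0.0016,-0.010,0,0],[0.0016,-0.010,0,0]]]'; python3 -m crank '[[[0,0,0.005,0],[0,0,0.01,0],[-0.005,0.025,0.01,0],[-0.006,0.036,0.01,0],[-0.006,0.036,0.01,0]]]'
```

```text
t: 6.5
tool_pos: [0.5024, 0.0421, 0.0493]
tool_rot: [1.088, 1.283, -1.09]
contact_force: [-4.4, -0.7, 10.2]
opening: 0.0296
t: 6.83
tool_pos: [0.5039, 0.0317, 0.0491]
tool_rot: [1.088, 1.283, -1.091]
contact_force: [-3.4, -1.2, 9.6]
opening: 0.0302
t: 7.25
tool_pos: [0.4974, 0.0705, 0.0585]
tool_rot: [1.086, 1.284, -1.087]
contact_force: [0.1, -0.3, 0.0]
opening: 0.0298
```

```bash
python3 -m crank '[[[0.003,-0.010,0,0],[0.0045,-0.017,0,0],[0.0045,-0.017,-0.004,0],[0.0045,-0.017,-0.0085,0],[0.0045,-0.017,-0.0085,0]]]';python3 -m crank '[[[0,0,0,0]]]'
```

```text
t: 7.67
tool_pos: [0.5018, 0.0516, 0.0493]
tool_rot: [1.088, 1.283, -1.091]
contact_force: [0.4, 1.2, -0.1]
opening: 0.0296
t: 7.75
tool_pos: [0.5021, 0.0519, 0.0499]
tool_rot: [1.088, 1.283, -1.09]
contact_force: [-0.2, 0.3, 0.2]
opening: 0.0295
```

```bash
python3 -m crank '[[[0.0003,-0.002,0,0],[0.0003,-0.002,-0.001,0],[0.0003,-0.002,-0.0013,0],[0.0003,-0.002,-0.0013,0]]]'
```

```text
t: 8.08
tool_pos: [0.503, 0.0503, 0.0495]
tool_rot: [1.088, 1.282, -1.088]
contact_force: [0.3, 0.7, 0.7]
opening: 0.0295
```

```bash
python3 -m crank '[[[0,0,-0.0007,0],[0,0,-0.0007,0]]]'
```

```text
t: 8.25
tool_pos: [0.5031, 0.0503, 0.0492]
tool_rot: [1.088, 1.282, -1.088]
contact_force: [-1.5, 0.5, 3.4]
opening: 0.0298
```

```bash
python3 -m crank '[[[0.0008,-0.005,0,0],[0.0016,-0.010,0,0],[0.0024,-0.015,0,0],[0.0032,-0.020,0,0],[0.0040,-0.025,0,0]]]';python3 -m crank '[[[0.0008,-0.005,0,0],[0.0016,-0.010,0,0],[0.0016,-0.010,0,0],[0.0016,-0.010,0,0]]]'; python3 -m crank '[[[0,0,0.005,0],[0,0,0.02,0],[-0.005,0.035,0.03,0],[-0.01,0.06,0.03,0],[-0.01,0.06,0.03,0]]]'; python3 - <<'E'
from h import *
for n in M:
    p,d=get_image(n); cv2.imwrite(f"pics/{n}3.png",cv2.resize(p[180:320,210:400,::-1],None,fx=4,fy=4,interpolation=cv2.INTER_CUBIC)); rep(n,p,{'a':(.506,.023,.16)})
print(get_obs()['tool_pos'])
E
```

```text
t: 8.67
tool_pos: [0.5069, 0.0248, 0.0494]
tool_rot: [1.087, 1.282, -1.089]
contact_force: [-3.9, 0.4, 7.1]
opening: 0.0302
t: 9.0
tool_pos: [0.5084, 0.0145, 0.0493]
tool_rot: [1.087, 1.282, -1.089]
contact_force: [-3.3, -1.2, 5.7]
opening: 0.03
t: 9.42
tool_pos: [0.4984, 0.078, 0.0795]
tool_rot: [1.088, 1.283, -1.084]
contact_force: [0.4, 0.8, -0.0]
opening: 0.0298
scene a xy [0.5048 0.0263] yawdeg 9.45 | line: along -54.2 across 48.8 dyaw -0.4 cost 55.5
top a xy [0.5059 0.0238] yawdeg 8.65 | line: along -49.0 across 48.3 dyaw -1.18 cost 17.8
[0.49837913 0.0757118  0.07864785]
```

View pics/scene3.png

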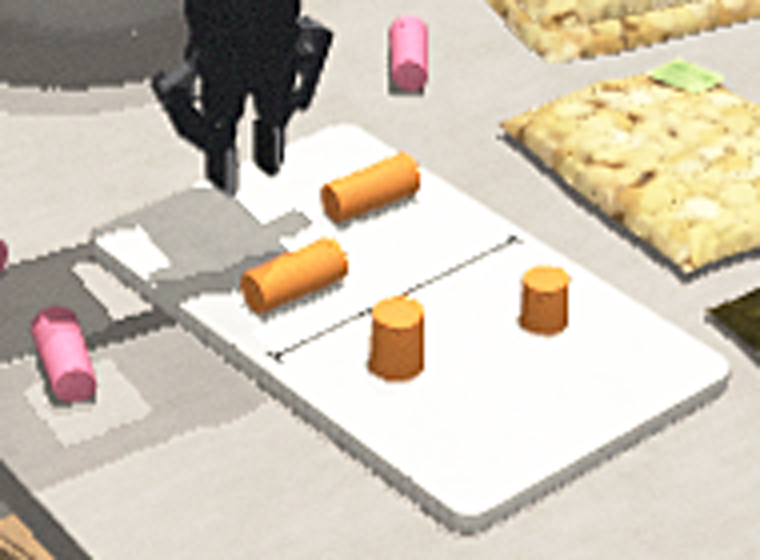

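```bash
sed -i "s/^LINE=.*/LINE={'scene':((.4599,-.0291),(.6724,.0084)),'top':((.4565,-.0320),(.6678,.0044))}/" h.py; python3 -m crank '[[[0.004,-0.020,0,0],[0.0055,-0.0415,-0.01,0],[0.0055,-0.0415,-0.02,0],[0.0055,-0.0415,-0.027,0],[0.0055,-0.0415,-0.027,0]]]';python3 -m crank '[[[0,0,0,0],[0,0,0,0]]]'
```

```text
t: 9.93
tool_pos: [0.503, 0.0334, 0.0498]
tool_rot: [1.089, 1.284, -1.091]
contact_force: [0.4, 0.5, 0.5]
opening: 0.03
t: 10.1
tool_pos: [0.5039, 0.0341, 0.0516]
tool_rot: [1.088, 1.283, -1.088]
contact_force: [-0.5, -0.8, 0.1]
opening: 0.0299
```

```bash
python3 -m crank '[[[0,0,-0.001,0],[0,0,-0.002,0],[0,0,-0.0025,0],[0,0,-0.0025,0]]]'
```

```text
t: 10.43
tool_pos: [0.5041, 0.0339, 0.0493]
tool_rot: [1.088, 1.282, -1.088]
contact_force: [-0.2, -0.3, 0.7]
opening: 0.0296
```

```bash
python3 -m crank '[[[0,0,-0.0008,0],[0,0,-0.0008,0]]]'; python3 -m crank '[[[0.0008,-0.005,0,0],[0.0016,-0.010,0,0.2],[0.0024,-0.015,0,0.3],[0.0032,-0.020,0,0.4],[0.0040,-0.025,0,0.5]]]';python3 -m crank '[[[0.0008,-0.005,0,0],[0.0014,-0.009,0,0],[0.0014,-0.009,0,0],[0.0014,-0.009,0,0]]]'; python3 -m crank '[[[0,0,0.005,0],[0,0,0.01,0],[-0.003,0.017,0.01,0],[-0.003,0.017,0.01,0],[-0.003,0.017,0.005,0]]]'; python3 -m crank '[[[0,0,0,0]]]'
```

```text
t: 10.6
tool_pos: [0.5043, 0.0338, 0.049]
tool_rot: [1.088, 1.282, -1.088]
contact_force: [-1.3, 0.6, 3.3]
opening: 0.03
t: 11.02
tool_pos: [0.5082, 0.0082, 0.0493]
tool_rot: [1.081, 1.286, -1.082]
contact_force: [-4.1, -0.4, 7.3]
opening: 0.0298
t: 11.35
tool_pos: [0.5096, -0.001, 0.0493]
tool_rot: [1.081, 1.285, -1.082]
contact_force: [-3.9, -0.8, 7.4]
opening: 0.0301
t: 11.77
tool_pos: [0.5073, 0.0169, 0.0543]
tool_rot: [1.081, 1.284, -1.079]
contact_force: [-0.0, -0.9, -0.2]
opening: 0.0295
t: 11.85
tool_pos: [0.5059, 0.0167, 0.0524]
tool_rot: [1.081, 1.287, -1.082]
contact_force: [-0.8, 0.1, -0.7]
opening: 0.0299
```

```bash
python3 -m crank '[[[0,0,-0.001,0],[0,0,-0.002,0],[0,0,-0.003,0],[0,0,-0.003,0]]]'
```

```text
t: 12.18
tool_pos: [0.5063, 0.0165, 0.05]
tool_rot: [1.082, 1.286, -1.082]
contact_force: [0.1, 0.4, -0.0]
opening: 0.0297
```

```bash
python3 -m crank '[[[0,0,-0.001,0],[0,0,-0.0015,0],[0,0,-0.0015,0]]]'; python3 -m crank '[[[0.0008,-0.005,0,0],[0.0016,-0.010,0,0.2],[0.0024,-0.015,0,0.3],[0.0032,-0.020,0,0.4],[0.0040,-0.025,0,0.4]]]';python3 -m crank '[[[0.0008,-0.005,0,0],[0.0011,-0.007,0,0],[0.0011,-0.007,0,0],[0.0011,-0.007,0,0]]]'; python3 -m crank '[[[0,0,0.005,0],[0,0,0.02,0],[-0.005,0.035,0.03,0],[-0.012,0.07,0.03,0],[-0.012,0.07,0.03,0]]]'; python3 - <<'E'
from h import *
for n in M:
    p,d=get_image(n); cv2.imwrite(f"pics/{n}4.png",cv2.resize(p[180:320,210:400,::-1],None,fx=4,fy=4,interpolation=cv2.INTER_CUBIC)); rep(n,p,{'a':(.511,-.008,.16)})
print(get_obs()['tool_pos'])
E
```

```text
t: 12.43
tool_pos: [0.5066, 0.0167, 0.0491]
tool_rot: [1.082, 1.285, -1.082]
contact_force: [-0.4, -1.0, 2.0]
opening: 0.0302
t: 12.85
tool_pos: [0.5106, -0.0091, 0.0494]
tool_rot: [1.076, 1.288, -1.077]
contact_force: [-3.1, -0.1, 5.1]
opening: 0.0301
t: 13.18
tool_pos: [0.5118, -0.0162, 0.0494]
tool_rot: [1.077, 1.288, -1.077]
contact_force: [-3.0, -0.4, 5.4]
opening: 0.0301
t: 13.6
tool_pos: [0.499, 0.0583, 0.0794]
tool_rot: [1.076, 1.291, -1.072]
contact_force: [-0.2, 0.2, 0.3]
opening: 0.0299
scene a xy [ 0.5093 -0.0074] yawdeg 6.99 | line: along -55.4 across 12.8 dyaw -3.01 cost 147.0
top a xy [ 0.511  -0.0097] yawdeg 9.17 | line: along -49.8 across 12.7 dyaw -0.61 cost 19.5
[0.49928955 0.05529833 0.07871827]
```

View pics/scene4.png

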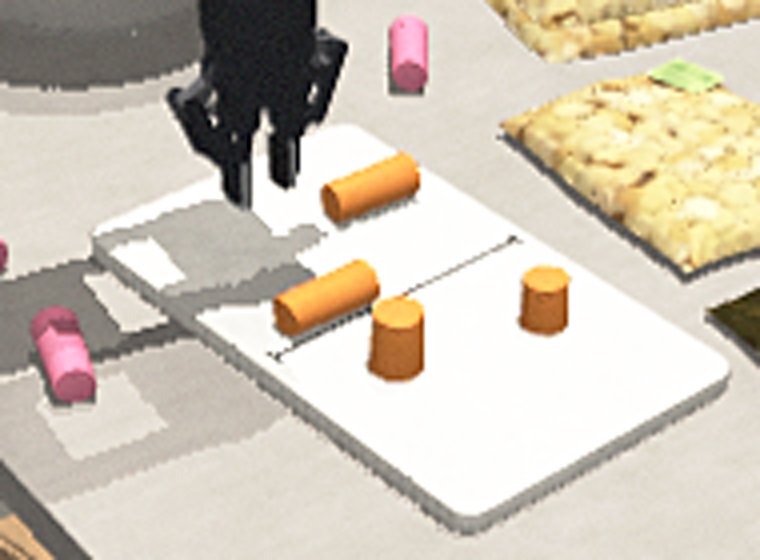

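```bash
python3 -m crank '[[[0.006,-0.030,0,0],[0.0105,-0.0575,-0.005,0],[0.0105,-0.0575,-0.016,0],[0.0105,-0.0575,-0.025,0],[0.0105,-0.0575,-0.026,0]]]';python3 -m crank '[[[0,0,0,0],[0,0,-0.001,0],[0,0,-0.002,0],[0,0,-0.002,0]]]'
```

```text
t: 14.12
tool_pos: [0.508, -0.0031, 0.05]
tool_rot: [1.076, 1.292, -1.08]
contact_force: [-0.2, 0.6, 0.0]
opening: 0.0302
t: 14.45
tool_pos: [0.5102, -0.0023, 0.0511]
tool_rot: [1.076, 1.288, -1.076]
contact_force: [0.4, -0.5, 0.5]
opening: 0.0299
```

```bash
python3 -m crank '[[[0,0,-0.001,0],[0,0,-0.002,0],[0,0,-0.0025,0],[0,0,-0.0025,0],[0,0,-0.0025,0]]]'
```

```text
t: 14.87
tool_pos: [0.5105, -0.0028, 0.0493]
tool_rot: [1.076, 1.288, -1.076]
contact_force: [-2.5, 0.6, 4.8]
opening: 0.0298
```

```bash
python3 -m crank '[[[0.0008,-0.005,0,0.1],[0.0016,-0.010,0,0.2],[0.0024,-0.015,0,0.3],[0.0034,-0.020,0,0.4],[0.0042,-0.025,0,0.4]]]';python3 -m crank '[[[0,0,0,0],[0,0,0,0],[0,0,0,0]]]'; python3 -m crank '[[[0,0,0.005,0],[0,0,0.02,0],[0,0,0.05,0],[-0.01,0.035,0.06,0],[-0.014,0.07,0.06,0]]]';python3 -m crank '[[[-0.0,0.03,0,0],[-0.0,0.04,0,0],[0,0.04,0,0]]]'; python3 - <<'E'
from h import *
for n in M:
    p,d=get_image(n); cv2.imwrite(f"pics/{n}5.png",cv2.resize(p[180:320,210:400,::-1],None,fx=4,fy=4,interpolation=cv2.INTER_CUBIC)); rep(n,p,{'a':(.513,-.020,.16)})
print(get_obs()['tool_pos'])
E
```

```text
t: 15.28
tool_pos: [0.5146, -0.0281, 0.0494]
tool_rot: [1.071, 1.291, -1.071]
contact_force: [-2.1, 0.2, 6.6]
opening: 0.0297
t: 15.53
tool_pos: [0.5146, -0.0281, 0.0494]
tool_rot: [1.071, 1.291, -1.071]
contact_force: [-3.0, -1.0, 5.3]
opening: 0.03
t: 15.95
tool_pos: [0.5025, 0.0419, 0.1124]
tool_rot: [1.077, 1.284, -1.07]
contact_force: [1.1, -0.5, 0.9]
opening: 0.0296
t: 16.2
tool_pos: [0.5, 0.0841, 0.1084]
tool_rot: [1.069, 1.293, -1.068]
contact_force: [-0.4, -0.7, -0.5]
opening: 0.0299
scene a xy [ 0.5133 -0.0215] yawdeg 6.65 | line: along -54.0 across -1.8 dyaw -3.36 cost 190.3
top a xy [ 0.5132 -0.0226] yawdeg 8.8 | line: along -49.8 across -0.4 dyaw -0.98 cost 21.8
[0.50014256 0.08190983 0.1081147 ]
```

View pics/scene5.png

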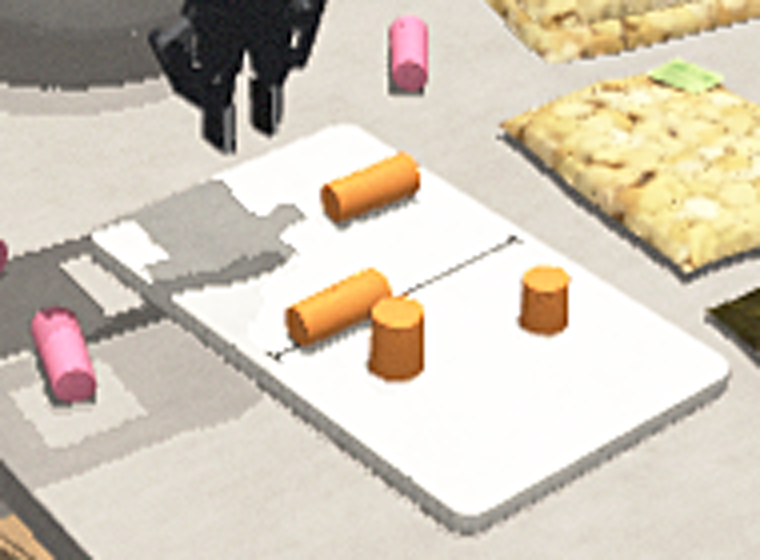

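View pics/top5.png

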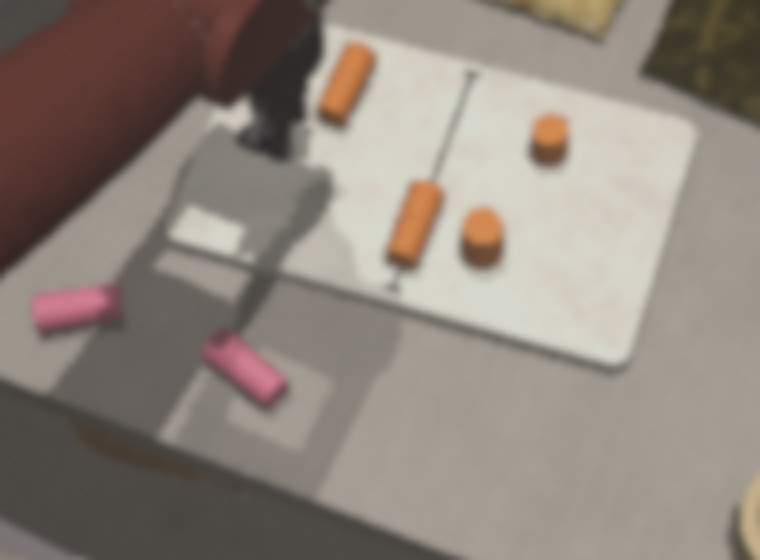

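Carrot a lies on the line: the top view gives −0.4 mm across and −1° of yaw, and dead reckoning gives about 0. The scene fit is spoilt by the stub in front of it. Now carrot b, the same way.

```bash
python3 -m crank '[[[0.03,0.005,0,-1],[0.06,0.01,0,-2.2],[0.09,0.018,0,-2.2],[0.104,0.0205,-0.015,-2.2],[0.104,0.0205,-0.03,-2.2]]]';python3 -m crank '[[[0,0,-0.012,0],[0,0,-0.022,0],[0,0,-0.022,0],[0,0,-0.022,0]]]'; python3 - <<'E'
from h import *
o=get_obs(); r=R.from_rotvec(o['tool_rot']).as_matrix(); print(o['tool_pos'],np.degrees(np.arctan2(r[1,1],r[0,1])))
E
```

```text
t: 16.72
tool_pos: [0.6086, 0.1012, 0.0795]
tool_rot: [1.103, 1.27, -1.098]
contact_force: [-0.4, 0.3, 0.3]
opening: 0.0297
t: 17.05
tool_pos: [0.6032, 0.102, 0.0554]
tool_rot: [1.099, 1.276, -1.102]
contact_force: [0.6, -0.0, -0.2]
opening: 0.0299
[0.60321943 0.10201189 0.05538834] 8.401106430755622
```

```bash
python3 -m crank '[[[0,0,-0.002,0],[0,0,-0.004,0],[0,0,-0.005,0],[0,0,-0.006,0],[0,0,-0.006,0]]]'; python3 -m crank '[[[0,0,-0.001,0],[0,0,-0.001,0]]]'
```

```text
t: 17.47
tool_pos: [0.6043, 0.1028, 0.0506]
tool_rot: [1.1, 1.275, -1.1]
contact_force: [-0.2, 0.3, 0.2]
opening: 0.0298
t: 17.63
tool_pos: [0.6042, 0.1028, 0.0494]
tool_rot: [1.1, 1.275, -1.1]
contact_force: [0.0, -0.9, -0.4]
opening: 0.0302
```

```bash
python3 -m crank '[[[0,0,-0.001,0],[0,0,-0.001,0]]]'; python3 -m crank '[[[0,0,-0.0005,0],[0,0,-0.0005,0]]]'
```

```text
t: 17.8
tool_pos: [0.6044, 0.1029, 0.049]
tool_rot: [1.1, 1.275, -1.1]
contact_force: [-1.6, 0.7, 3.4]
opening: 0.0297
t: 17.97
tool_pos: [0.6044, 0.1029, 0.0488]
tool_rot: [1.1, 1.275, -1.1]
contact_force: [-3.4, -0.4, 6.2]
opening: 0.0298
```

```bash
python3 -m crank '[[[0.0007,-0.005,0,0],[0.0014,-0.010,0,0.1],[0.0021,-0.015,0,0.2],[0.0028,-0.020,0,0.3],[0.0035,-0.025,0,0.3]]]';python3 -m crank '[[[0.0007,-0.005,0,0],[0.0014,-0.010,0,0],[0.0014,-0.010,0,0],[0.0014,-0.010,0,0]]]'; python3 -m crank '[[[0,0,0.005,0],[0,0,0.01,0],[-0.0022,0.0175,0.01,0],[-0.0022,0.0175,0.01,0],[-0.0022,0.0175,0.005,0]]]'; python3 -m crank '[[[0,0,-0.0015,0],[0,0,-0.0035,0],[0,0,-0.0045,0],[0,0,-0.0045,0]]]'
```

```text
t: 18.38
tool_pos: [0.6074, 0.0775, 0.0493]
tool_rot: [1.095, 1.279, -1.097]
contact_force: [-5.5, -1.2, 10.1]
opening: 0.03
t: 18.72
tool_pos: [0.6088, 0.0672, 0.0493]
tool_rot: [1.095, 1.278, -1.098]
contact_force: [-6.8, -1.9, 9.7]
opening: 0.0295
t: 19.13
tool_pos: [0.6078, 0.0856, 0.0538]
tool_rot: [1.096, 1.276, -1.093]
contact_force: [0.1, -0.6, 1.0]
opening: 0.0304
t: 19.47
tool_pos: [0.6067, 0.0849, 0.0489]
tool_rot: [1.096, 1.279, -1.097]
contact_force: [-3.2, 0.0, 5.4]
opening: 0.0298
```

```bash
python3 -m crank '[[[0.0007,-0.005,0,0],[0.0014,-0.010,0,0.1],[0.0021,-0.015,0,0.2],[0.0028,-0.020,0,0.3],[0.0035,-0.025,0,0.3]]]';python3 -m crank '[[[0.0007,-0.005,0,0],[0.0014,-0.010,0,0],[0.0014,-0.010,0,0],[0.0014,-0.010,0,0]]]'; python3 -m crank '[[[0,0,0.005,0],[0,0,0.02,0],[-0.005,0.035,0.03,0],[-0.012,0.07,0.05,0],[-0.012,0.07,0.05,0]]]'; python3 - <<'E'
from h import *
for n in M:
    p,d=get_image(n); cv2.imwrite(f"pics/{n}6.png",cv2.resize(p[180:320,210:400,::-1],None,fx=4,fy=4,interpolation=cv2.INTER_CUBIC)); rep(n,p,{'b':(.610,.059,.16)})
o=get_obs();print(o['tool_pos'])
E
```

```text
t: 19.88
tool_pos: [0.6098, 0.0595, 0.0493]
tool_rot: [1.091, 1.281, -1.094]
contact_force: [-5.5, -1.0, 9.7]
opening: 0.0297
t: 20.22
tool_pos: [0.6111, 0.0492, 0.0493]
tool_rot: [1.091, 1.281, -1.095]
contact_force: [-6.1, -1.4, 8.9]
opening: 0.0299
t: 20.63
tool_pos: [0.6013, 0.1245, 0.1023]
tool_rot: [1.094, 1.279, -1.084]
contact_force: [0.5, -0.6, 0.8]
opening: 0.03
scene b xy [0.6082 0.0594] yawdeg 8.21 | line: along 53.5 across 61.4 dyaw -1.8 cost 24.4
top b xy [0.6099 0.0565] yawdeg 6.44 | line: along 59.0 across 61.2 dyaw -3.33 cost 21.1
[0.60047892 0.12103101 0.09938862]
```

View pics/scene6.png

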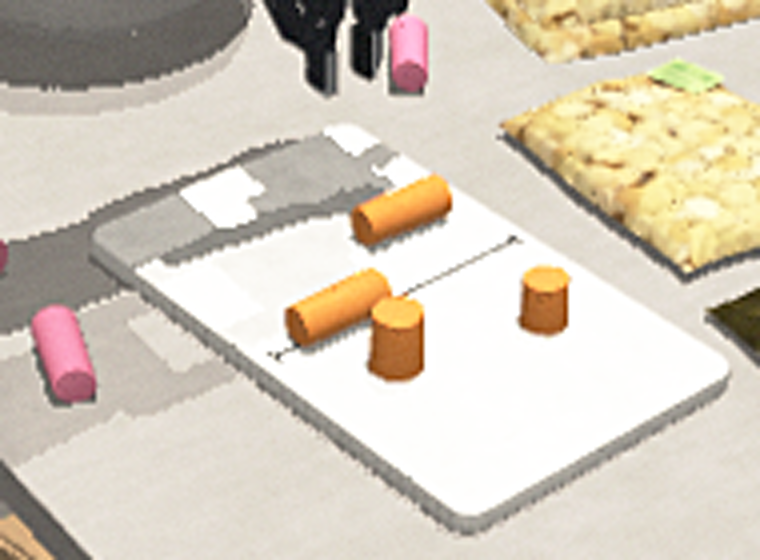

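View pics/top6.png

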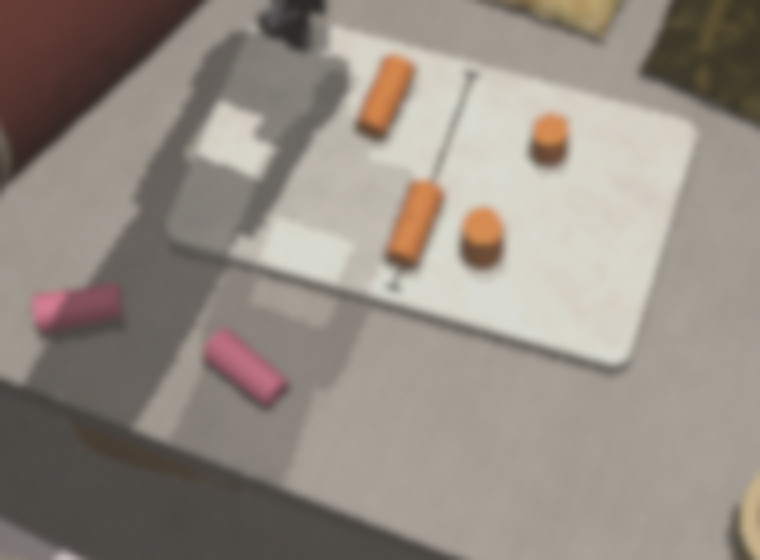

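```bash
python3 -m crank '[[[0.004,-0.030,0,0],[0.0075,-0.054,-0.01,0],[0.0075,-0.054,-0.025,0],[0.0075,-0.054,-0.038,0],[0.0075,-0.054,-0.044,0]]]';python3 -m crank '[[[0,0,-0.000,0],[0,0,-0.001,0],[0,0,-0.0015,0],[0,0,-0.0015,0]]]'
```

```text
t: 21.15
tool_pos: [0.6053, 0.0651, 0.0509]
tool_rot: [1.091, 1.283, -1.097]
contact_force: [0.0, 0.6, 0.5]
opening: 0.0299
t: 21.48
tool_pos: [0.6079, 0.0666, 0.0536]
tool_rot: [1.092, 1.279, -1.091]
contact_force: [1.1, -0.6, 0.6]
opening: 0.0299
```

```bash
python3 -m crank '[[[0,0,-0.002,0],[0,0,-0.004,0],[0,0,-0.005,0],[0,0,-0.005,0],[0,0,-0.005,0]]]'
```

```text
t: 21.9
tool_pos: [0.608, 0.0664, 0.049]
tool_rot: [1.093, 1.279, -1.091]
contact_force: [-0.6, 1.0, 5.6]
opening: 0.0301
```

```bash
python3 -m crank '[[[0.0007,-0.005,0,0.3],[0.0014,-0.010,0,0.6],[0.0021,-0.015,0,0.9],[0.0030,-0.020,0,1.2],[0.0038,-0.025,0,1.5]]]';python3 -m crank '[[[0.0008,-0.005,0,0.3],[0.0016,-0.010,0,0.5],[0.0016,-0.010,0,0.5],[0.0016,-0.010,0,0.5]]]'; python3 -m crank '[[[0,0,0.005,0],[0,0,0.01,0],[-0.0027,0.0175,0.01,0],[-0.0027,0.0175,0.01,0],[-0.0027,0.0175,0.005,0]]]'; python3 -m crank '[[[0,0,-0.0015,0],[0,0,-0.0035,0],[0,0,-0.0047,0],[0,0,-0.0047,0],[0,0,-0.0047,0]]]'
```

```text
t: 22.32
tool_pos: [0.6116, 0.0409, 0.0494]
tool_rot: [1.072, 1.29, -1.072]
contact_force: [-3.4, 0.4, 8.8]
opening: 0.0298
t: 22.65
tool_pos: [0.6133, 0.0306, 0.0493]
tool_rot: [1.066, 1.293, -1.066]
contact_force: [-4.0, -1.2, 7.5]
opening: 0.0298
t: 23.07
tool_pos: [0.6107, 0.0491, 0.0537]
tool_rot: [1.066, 1.293, -1.064]
contact_force: [0.1, 0.5, 0.3]
opening: 0.0299
t: 23.48
tool_pos: [0.6098, 0.0483, 0.0489]
tool_rot: [1.065, 1.295, -1.067]
contact_force: [-4.0, -1.2, 6.6]
opening: 0.0299
```

```bash
python3 -m crank '[[[0.0008,-0.005,0,0.3],[0.0016,-0.010,0,0.6],[0.0024,-0.015,0,0.9],[0.0032,-0.020,0,1.2],[0.0040,-0.025,0,1.5]]]';python3 -m crank '[[[0.0008,-0.005,0,0.3],[0.0016,-0.010,0,0.5],[0.0016,-0.010,0,0.5],[0.0016,-0.010,0,0.5]]]'; python3 -m crank '[[[0,0,0.005,0],[0,0,0.02,0],[-0.005,0.035,0.03,0],[-0.012,0.07,0.05,0],[-0.012,0.07,0.05,0]]]'; python3 - <<'E'
from h import *
for n in M:
    p,d=get_image(n); cv2.imwrite(f"pics/{n}7.png",cv2.resize(p[180:320,210:400,::-1],None,fx=4,fy=4,interpolation=cv2.INTER_CUBIC)); rep(n,p,{'b':(.614,.024,.16)})
o=get_obs();print(o['tool_pos'])
E
```

```text
t: 23.9
tool_pos: [0.6144, 0.0228, 0.0494]
tool_rot: [1.046, 1.305, -1.047]
contact_force: [-3.5, -0.4, 6.8]
opening: 0.0295
t: 24.23
tool_pos: [0.6163, 0.0126, 0.0493]
tool_rot: [1.04, 1.307, -1.04]
contact_force: [-2.0, -0.0, 6.4]
opening: 0.0301
t: 24.65
tool_pos: [0.6049, 0.088, 0.102]
tool_rot: [1.041, 1.307, -1.032]
contact_force: [0.8, 0.3, 0.9]
opening: 0.0302
scene b xy [0.6153 0.0233] yawdeg 11.84 | line: along 54.3 across 24.6 dyaw 1.83 cost 76.1
top b xy [0.6171 0.021 ] yawdeg 9.61 | line: along 60.1 across 25.0 dyaw -0.17 cost 20.4
[0.60412305 0.08450677 0.09914572]
```

View pics/scene7.png

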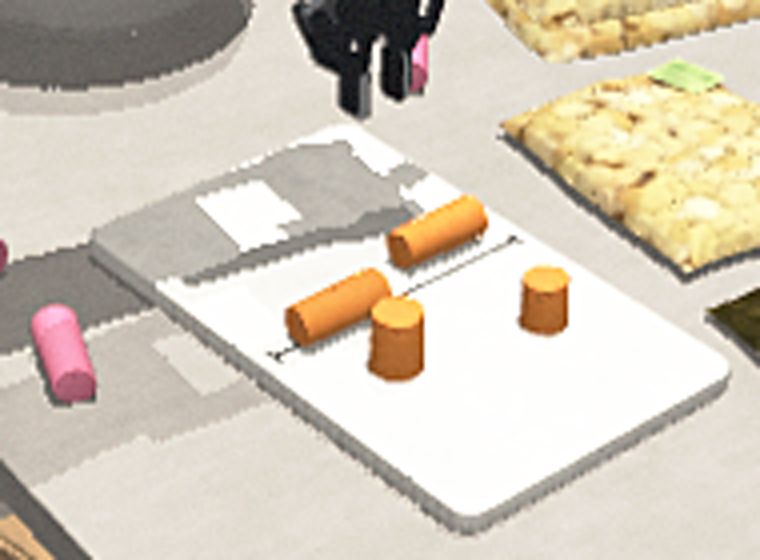

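View pics/top7.png

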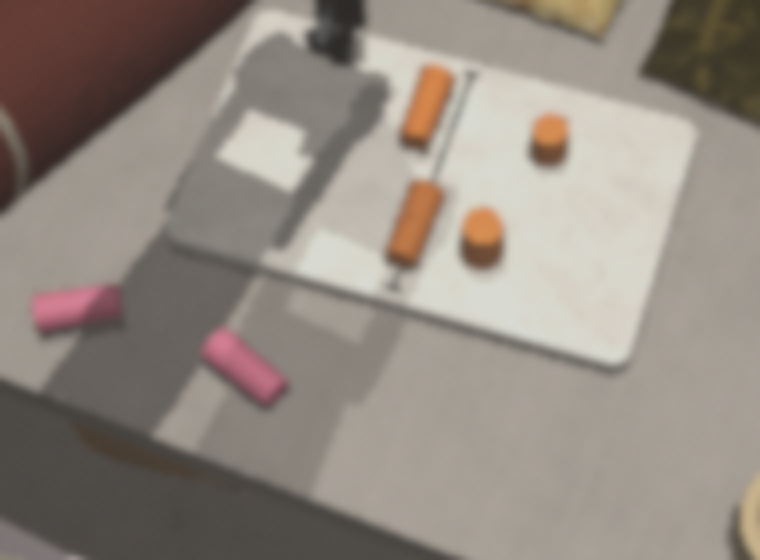

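```bash
python3 -m crank '[[[0.006,-0.030,0,0],[0.011,-0.0555,-0.01,0],[0.011,-0.0555,-0.025,0],[0.011,-0.0555,-0.038,0],[0.011,-0.0555,-0.044,0]]]';python3 -m crank '[[[0,0,-0.000,0],[0,0,-0.002,0],[0,0,-0.004,0],[0,0,-0.004,0]]]'
```

```text
t: 25.17
tool_pos: [0.6125, 0.0273, 0.0506]
tool_rot: [1.039, 1.312, -1.044]
contact_force: [-1.1, 0.5, 0.2]
opening: 0.0299
t: 25.5
tool_pos: [0.6149, 0.0286, 0.0505]
tool_rot: [1.04, 1.308, -1.039]
contact_force: [-0.4, -0.2, 0.2]
opening: 0.03
```

```bash
python3 -m crank '[[[0,0,-0.001,0],[0,0,-0.002,0],[0,0,-0.002,0],[0,0,-0.002,0]]]'
```

```text
t: 25.83
tool_pos: [0.6153, 0.0283, 0.0493]
tool_rot: [1.04, 1.307, -1.039]
contact_force: [-1.3, -1.1, 3.4]
opening: 0.03
```

```bash
python3 -m crank '[[[0.0009,-0.005,0,-0.1],[0.0017,-0.010,0,-0.2],[0.0026,-0.015,0,-0.3],[0.0034,-0.020,0,-0.4],[0.0043,-0.0246,0,-0.4]]]';python3 -m crank '[[[0,0,0,0],[0,0,0,0]]]'; python3 -m crank '[[[0,0,0.005,0],[0,0,0.02,0],[-0.005,0.035,0.03,0],[-0.012,0.07,0.05,0],[-0.012,0.07,0.05,0]]]'; python3 - <<'E'
from h import *
for n in M:
    p,d=get_image(n); cv2.imwrite(f"pics/{n}8.png",cv2.resize(p[180:320,210:400,::-1],None,fx=4,fy=4,interpolation=cv2.INTER_CUBIC)); rep(n,p,{'b':(.618,.010,.17)})
o=get_obs();print(o['tool_pos'])
E
```

```text
t: 26.25
tool_pos: [0.6197, 0.0032, 0.0494]
tool_rot: [1.045, 1.304, -1.044]
contact_force: [-2.7, 0.2, 5.4]
opening: 0.03
t: 26.42
tool_pos: [0.6197, 0.0031, 0.0494]
tool_rot: [1.045, 1.304, -1.045]
contact_force: [-1.3, -1.1, 5.3]
opening: 0.0301
t: 26.83
tool_pos: [0.6081, 0.0782, 0.1021]
tool_rot: [1.046, 1.304, -1.037]
contact_force: [0.9, 0.4, 0.6]
opening: 0.0298
scene b xy [0.6173 0.0109] yawdeg 9.99 | line: along 54.1 across 12.1 dyaw -0.01 cost 74.8
top b xy [0.6192 0.0083] yawdeg 10.71 | line: along 60.0 across 12.1 dyaw 0.94 cost 19.2
[0.6074079  0.07467313 0.09928963]
```

View pics/scene8.png

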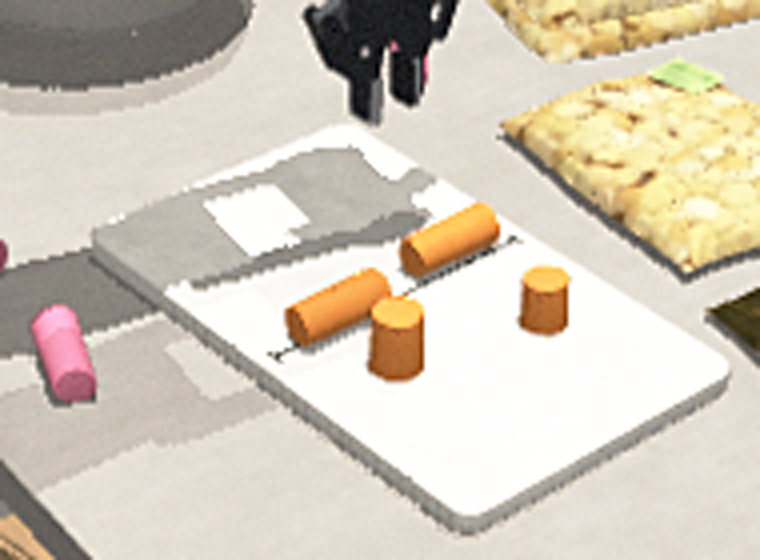

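```bash
python3 -m crank '[[[0.005,-0.030,0,0],[0.0098,-0.0585,-0.01,0],[0.0098,-0.0585,-0.025,0],[0.0098,-0.0585,-0.038,0],[0.0098,-0.0585,-0.044,0]]]';python3 -m crank '[[[0,0,-0.000,0],[0,0,-0.002,0],[0,0,-0.004,0],[0,0,-0.004,0]]]';python3 -m crank '[[[0,0,-0.001,0],[0,0,-0.002,0],[0,0,-0.002,0],[0,0,-0.002,0]]]'
```

```text
t: 27.35
tool_pos: [0.6147, 0.0143, 0.0507]
tool_rot: [1.045, 1.309, -1.049]
contact_force: [-1.0, 0.6, -0.9]
opening: 0.0301
t: 27.68
tool_pos: [0.617, 0.0156, 0.0505]
tool_rot: [1.045, 1.305, -1.044]
contact_force: [-0.3, -0.8, 0.1]
opening: 0.0301
t: 28.02
tool_pos: [0.6174, 0.0152, 0.0494]
tool_rot: [1.045, 1.304, -1.044]
contact_force: [-0.9, 0.6, 4.7]
opening: 0.0301
```

```bash
python3 -m crank '[[[0.0009,-0.005,0,-0.1],[0.0017,-0.010,0,-0.2],[0.0026,-0.015,0,-0.4],[0.0034,-0.020,0,-0.5],[0.0041,-0.0238,0,-0.6]]]';python3 -m crank '[[[0,0,0,0],[0,0,0,0],[0,0,0,0]]]'; python3 -m crank '[[[0,0,0.005,0],[0,0,0.02,0],[0,0,0.06,0],[-0.02,0.04,0.09,0],[-0.04,0.08,0.12,0]]]'; python3 -m crank '[[[-0.02,0.04,0.0,0],[-0.04,0.08,0.0,0],[-0.06,0.12,0.02,0],[-0.08,0.16,0.02,0],[-0.08,0.16,0.02,0]]]'; python3 - <<'E'
from h import *
for n in M:
    p,d=get_image(n); cv2.imwrite(f"pics/{n}9.png",cv2.resize(p[180:320,210:400,::-1],None,fx=4,fy=4,interpolation=cv2.INTER_CUBIC)); rep(n,p,{'a':(.513,-.021,.17),'b':(.620,-.002,.17)})
o=get_obs();print(o['tool_pos'])
E
```

```text
t: 28.43
tool_pos: [0.6217, -0.0092, 0.0494]
tool_rot: [1.053, 1.3, -1.052]
contact_force: [-1.7, 0.1, 6.0]
opening: 0.0299
t: 28.68
tool_pos: [0.6216, -0.0091, 0.0494]
tool_rot: [1.053, 1.3, -1.052]
contact_force: [-0.9, -0.4, 6.7]
opening: 0.03
t: 29.1
tool_pos: [0.5904, 0.0528, 0.1566]
tool_rot: [1.056, 1.299, -1.054]
contact_force: [0.5, 0.2, 1.0]
opening: 0.0299
t: 29.52
tool_pos: [0.508, 0.2171, 0.1759]
tool_rot: [1.053, 1.303, -1.048]
contact_force: [0.4, -0.2, -0.2]
opening: 0.0301
scene a xy [ 0.5135 -0.0212] yawdeg 7.06 | line: along -53.7 across -1.6 dyaw -2.94 cost 194.2
scene b xy [ 0.62   -0.0021] yawdeg 13.16 | line: along 54.4 across -1.2 dyaw 3.16 cost 96.0
top a xy [ 0.5137 -0.0226] yawdeg 9.53 | line: along -49.3 across -0.4 dyaw -0.24 cost 28.4
top b xy [ 0.6207 -0.0038] yawdeg 9.38 | line: along 59.4 across -0.1 dyaw -0.4 cost 24.2
[0.50867655 0.21560086 0.17508143]
```

View pics/scene9.png

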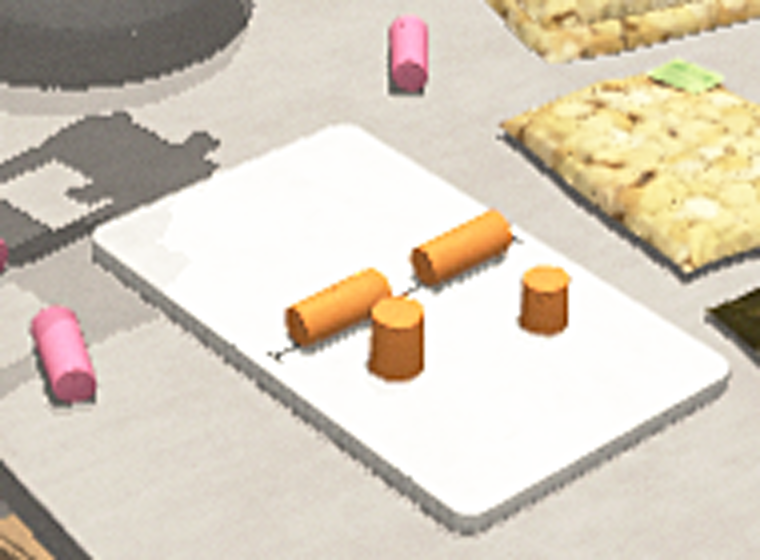

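View pics/top9.png

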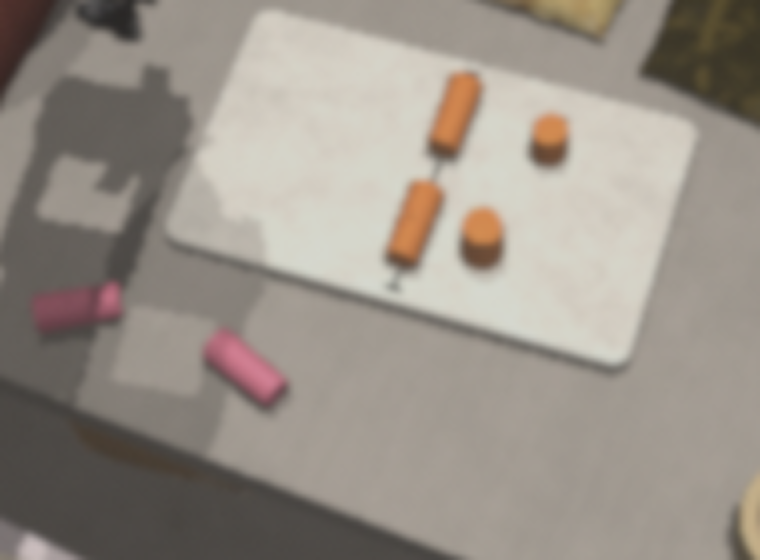

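The top view puts both carrots within 0.4 mm of the line and 0.4° of parallel. The scene fits are contaminated by neighbouring orange. I'll overlay ideal on-line cylinders in the scene view as a check.

```bash
python3 - <<'E'
from h import *
p,_=get_image("scene"); im=cv2.resize(p[190:300,260:370,::-1],None,fx=7,fy=7,interpolation=cv2.INTER_CUBIC)[:600].copy()
a,b=map(np.array,LINE['scene']); mid=(a+b)/2; th=np.arctan2(*(b-a)[::-1]); u=np.array([np.cos(th),np.sin(th)])
for s in(-.0535,.0545):
    c=mid+u*s; h=cv2.convexHull(((proj('scene',cyl(*c,th))-[260,190]+.5)*7).astype(np.int32)); cv2.polylines(im,[h],True,(255,0,0),1)
cv2.imwrite("pics/ov.png",im)
E
```

```text
(no output)
```

View pics/ov.png

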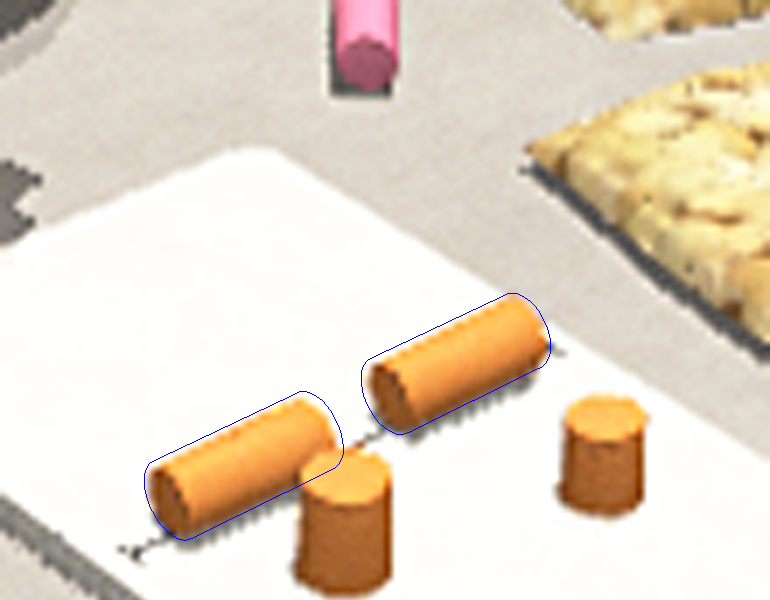

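The ideal outlines coincide with both carrots to about 1 mm and run parallel to them. The stubs are standing where they were, so I'm handing in.

```bash
python3 -c "
from station import *
print(get_obs()['t'],finish_job())"
```

```text
the job is handed in; nothing more can be done
29.6667 None
```

Both lying carrots now rest along the marked line, and I handed the job in at 29.7 s of the 67 s allowed. I rolled each one there from on top with two light fingertips, in several short strokes. A carrot moved half as far as the finger, so they rolled without slipping. On carrot b I turned the tool slightly during the later strokes to bring it parallel to the line.

- **Top view:** carrot a is 0.4 mm off the line and 0.2° from parallel. Carrot b is 0.1 mm off and 0.4° from parallel.
- **Scene view, automatic fit (disagreed):** it gave 1.2–1.6 mm off and about 3° from parallel for both carrots. It was disturbed by the stub in front of carrot a and the other orange pieces nearby.
- **Scene view, overlay by eye:** on-line outlines drawn over the picture matched both carrots to about 1 mm.
- **Surroundings:** both stubs stand where they were, the tool is well clear, and nothing was knocked in the pictures. I did not re-measure the jar, tape roll and date stamp.

The highest push I read was about 21 N on the fingertips, briefly, in one descent onto carrot a. Strokes otherwise ran at about 5–10 N.

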